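# Load a cold chisel into the marking enclosure and latch its gate

## Task

Load the cold chisel into the low grey marking enclosure: slide it, cutting edge first, under the hood and along the guides until it rests fully home against the back stop. Then push the sliding gate shut across the mouth, behind the chisel, until its spring catch clicks. Leave the other things on the bench where they are.

Things in the scene. Friction and masses are not known exactly. Their poses are not given: they have to be found in the camera images.
- enclosure: Fixed low grey sheet-steel box with a black marking head on its roof. Origin: on the bench under the middle of the roof's front edge. x points into the tunnel, y left seen from the mouth, z up. In this frame (mm): roof x 0 to 188, y -49 to 49, underside z 58, top z 62; head x 110 to 180, up to z 122. The tunnel floor is the bench top. The gate runs at x 5 to 10, under the roof.
- mouth (a point): middle of the mouth under the roof's front edge, enclosure x 0, z 29 mm. Steel guides 24 high begin at x 23 with 75 mm between them, close as a funnel to 30 mm at x 62 and run straight to the back stop, face at x 182. A chisel that is home ends at x 17, behind the roof's front edge: to push it that far the fingers must lean 25 to 40 degrees, tips forward under the roof.
- cold_chisel: Loose steel cold chisel lying flat, 21 wide, 165 long, 19 high, about 0.26 kg (varies). Origin: centre of its underside; its y axis runs lengthwise: the cutting edge (the tapered end) at y = -82 mm, the blunt tail at y = +82 mm, centre of mass near the middle.
- chisel_edge (a point): middle of the chisel's cutting edge, at half its height
- chisel_tail (a point): middle of the chisel's blunt tail face, at half its height
- gate (a joint): opening of the aluminium gate (103 wide, 51 high, 5 mm thick), m: 0 = shut, 0.09 = slid fully left (+y of the enclosure). Starts open, stays where left. Sliding takes about 3 N, and about 6 N over the last 17 mm, where its tooth pushes the catch back; push on to its stop (a force stop of 15 to 20 N is right). A chisel that is not home stands in its way.
- gate_lug (a point): middle of the left (+y) face of the gate's push lug, a steel plate 6 mm thick that sticks out of the gate towards the robot, in front of the roof (enclosure x -28 to 6, z 18 to 40 mm). Push this face to the right (enclosure -y). The point lies at enclosure x -12.5, z 29, y 33 mm plus the gate's opening. The gate's rail post stands at y 156 to 164, x 2 to 14, 64 high.
- catch (a joint): how far the spring catch (a plunger behind the gate, just left of the tunnel's left wall) is pushed back, m: 0 = sprung out, about 0.0055 while the gate's tooth passes; it springs to 0 behind the tooth when the gate is within 2.5 mm of its stop. Its housing: enclosure x 22 to 46, y 57 to 79, up to z 36 mm, a black knob behind it. No need to touch it.
- brass_elbow: bystander, brass pipe elbow 61x61x30 mm; leave it
- wood_block: bystander, wooden packing block 60x110x46 mm; leave it
- white_pot: bystander, white screw-cap pot 71x71x85 mm; leave it
- nail_tin: bystander, grey open tin of nails 73 mm across, 61 high; leave it
- spark_plug: bystander, lying spark plug 24x73x21 mm; leave it
- nut_m20: bystander, rusty nut 30x34x17 mm; leave it
Things that resemble listed ones, but are neither listed nor needed, are in the scene too. There is more than one size of the cold_chisel; the one meant has the size given above.

How it is judged:
By the outcome, as a careful person would: the job done as asked, in the order asked, and still so for the second after the job is handed in, with the robot touching nothing.
It also fails if it takes over 61 s, if anything falls off the work surface, if the arm or the gripper's body presses on something with over 40 N, if the wrist force passes 120 N, or if a joint passes its speed limit or range.

## Robot

A 6-joint arm with a two-finger parallel gripper is mounted at the origin on a cart in front of the work surface, level with it; the furniture and walls round the work are solid. World frame = base frame: x ahead of the robot, y to its left, z up, the work surface at z = 0. Lengths are in m, angles in rad, forces in N, time in s.
With the tool pointing down it reaches from about 0.375 to 0.9 m from the base axis. Payload 3.1 kg.
Tool frame: the origin (TCP) lies on the front face of the gripper's body, between the roots of the fingers; the fingertips stand 70 mm ahead of it and the grasp point (between the pads) lies 51 mm ahead of it; y points along the fingers, x is the direction in which the jaws open and shut, and the axes are right-handed (so a half turn about y gives the same grasp; the last joint's range is limited). The gripper opens to 87 mm and grips with 3 to 60 N. Pads are 19 mm wide; open, the fingers measure 117 mm over their backs; the gripper's body (75 mm by 190 mm) begins 51 mm behind the grasp point.
Start: joints at [-1.28, 0.527, 1.433, -0, 1.181, -0.178], TCP at [0.282, -0.558, 0.292] pointing down, gripper open.
Joint ranges: [-3.08, 3.08], [-0.75, 2.2], [0.22, 2.44], [-1.43, 4.57], [0, 2.65], [-2.85, 2.85]. Speed limits (rad/s): [2.79, 2.79, 3.14, 3.14, 3.14, 3.14].

## Interface

Orientations are given as a unit quaternion [x, y, z, w].
In Python, from cell import state, capture, camera_params, robot, finder gives the robot as it stands.
- The arm moves only by the shell command python3 -m inch 'ROWS' [FORCE]. ROWS is JSON, one flat list of numbers, 5 for each row, row after row: the shift along the tool's x, y, z in mm, then the turn about the tool's y in rad, then the opening in per cent of the stroke, from 0 (shut) to 100 (fully open). In form: [dx, dy, dz, twist, gripper, dx, dy, dz, twist, gripper, ...]. A call has 1 to 8 rows; each row shifts and turns the pose as measured when the row begins, along the tool's axes as they then stand; what a row does not reach is not made up. A row lasts 1/8 s, in which the tool goes at most 62.5 mm and 10.7 degrees, less where a joint would pass 70% of its speed; a pose out of reach is approached as far as the arm can. A call is refused whole if a number of a shift passes 62.5 or a number of a turn 0.188, either way. A call with a gripper value outside its range is refused whole. The fingers move at their own pace and stop on an object; FORCE is the grip in N (left out, the last holds). Time passes only in rows, so rows that do not move let the fingers close. It gives the time, the measured TCP pose, the force and the opening at its end, in the units of the state.
- state(): the state, without advancing time (a new reading comes with each control period).
- capture(name): name is "scene" or "top" or "wrist"; returns (picture, depth): 400x640x3 uint8, red, green, blue; 400x640 float32, m along the optical axis (not along the pixel's ray), 0 where there is no reading.
- camera_params(name): a dict with "camera_matrix" (3x3 intrinsics, pixels), "camera_from_world" (4x4, takes a point from world to camera coordinates). Camera axes: x right, y up, looking along -z (the intrinsics and any distortion apply to the point x, -y, -z); pixel columns grow to the right and rows downward; lengths in m; the calibration is good to about 2 mm. A picture is of the moment at which its call begins: read the wrist's pose just before it. camera_params takes no time and is no camera call; for the wrist camera it gives the pose at the moment of the call.
- robot.close_job(): hands the job in, once; it reports no verdict.
Trained networks look in the newest picture that a camera, given by its name, has taken for a name from the list of things; names that differ only in an ending like _2 or _b are one class to them, and where a whole thing is asked for, a point or a joint stands for the part that bears it (a point fixed in the world has none). Each returns a list of dicts, best first, with "confidence" (0 to 1); they miss things now and then, are a little off and sometimes report something else, mostly with a low value. They report only what shows in the picture. A call takes as long as a camera call. They do not tell look-alikes from the thing itself.
- finder.trace(target, camera): "pixels" (400x640 bool, what is visible of it) and "point" ([row, column] in pixels, amid what is visible of it).
- finder.landmark_of(target, camera): "point" ([row, column] in pixels: a listed point, or the origin of a listed thing).
The state is a dict: "time_s": time; "joint_positions": joint angles; "dq": joint speeds; "tau": joint torques, N m; "tool_pos": TCP position; "orientation": TCP orientation; "wrist_force": force on the tool from outside, world axes, zero at the start; "torque": the same for the moment, N m; "width": opening from 0.0 (shut) to 1.0 (fully open).
Only numpy, scipy, OpenCV 4.12 (cv2) and the standard library are available. Lean on these libraries where they do the work, as an engineer would, in place of code of your own. Each camera call takes 0.05 s, during which the arm holds its last target. There are 200 camera calls.

## Working session

There is one attempt and no reset: what is moved stays moved. The work goes in short steps, Python scripts to look and compute and a shell command to move; the robot and the scene stay as the last step left them, time stands still between calls to the robot, and variables do not carry over. Pictures are saved under pics/ and viewed, about 8 in all and at most 12, crops included, and the job is handed in when it is done.

```bash
ls; mkdir -p pics; cat > h.py <<'E'
import numpy as np, cv2
from cell import state,capture,camera_params,robot,finder
from scipy.spatial.transform import Rotation as R
def snap(cam,name,crop=None,scale=1):
    p,d=capture(cam); im=p[:,:,::-1].copy()
    np.savez('pics/'+name+'.npz',p=p,d=d,K=camera_params(cam)["camera_matrix"],T=camera_params(cam)["camera_from_world"])
    if crop: im=im[crop[0]:crop[1],crop[2]:crop[3]]
    cv2.imwrite('pics/'+name+'.png',cv2.resize(im,None,fx=scale,fy=scale,interpolation=cv2.INTER_CUBIC)); return p,d
def ray(cam,rc,P=None):
    P=P or camera_params(cam); K=np.array(P["camera_matrix"]);T=np.array(P["camera_from_world"])
    v=np.linalg.inv(K)@[rc[1],rc[0],1]; v=np.array([v[0],-v[1],-v[2]])
    Rt=T[:3,:3]; return -Rt.T@T[:3,3], Rt.T@v
def atz(cam,rc,z,P=None):
    o,v=ray(cam,rc,P); return o+v*(z-o[2])/v[2]
def atd(cam,rc,d,P=None):
    o,v=ray(cam,rc,P); return o+v*d
def proj(cam,X,P=None):
    P=P or camera_params(cam); T=np.array(P["camera_from_world"]);c=T[:3,:3]@X+T[:3,3]
    u=np.array(P["camera_matrix"])@[c[0],-c[1],-c[2]]; return u[1]/u[2],u[0]/u[2]
E
python3 - <<'E'
from h import *
for c in("top","scene"):
    p,d=snap(c,c+"0"); 
    print(c,[k for k in camera_params(c)])
    for t in("mouth","cold_chisel","chisel_edge","chisel_tail","gate_lug","enclosure"):
        for r in finder.landmark_of(t,c)[:4]:
            rc=r["point"]; i,j=int(rc[0]),int(rc[1])
            dd=d[min(max(i,0),399),min(max(j,0),639)]
            print(t,np.round(rc),round(r["confidence"],2),np.round(atd(c,rc,dd),3))
print(state()["orientation"],state()["time_s"])
a=cv2.imread("pics/top0.png");b=cv2.imread("pics/scene0.png")
E
```

```text
pics
top ['camera_matrix', 'camera_from_world']
mouth [199. 405.] 0.9 [ 0.578 -0.291 -0.002]
cold_chisel [188. 290.] 0.6 [0.603 0.05  0.013]
cold_chisel [227. 169.] 0.55 [0.484 0.393 0.012]
chisel_edge [164. 288.] 0.89 [0.677 0.059 0.012]
chisel_edge [240. 186.] 0.74 [ 0.449  0.347 -0.005]
chisel_edge [224. 469.] 0.3 [ 0.505 -0.474  0.004]
chisel_tail [219. 148.] 0.78 [0.51  0.461 0.   ]
chisel_tail [216. 283.] 0.66 [0.522 0.067 0.014]
gate_lug [187. 363.] 0.72 [ 0.613 -0.166 -0.   ]
gate_lug [224. 469.] 0.33 [ 0.507 -0.474  0.003]
enclosure [201. 400.] 0.73 [ 0.571 -0.274  0.003]
scene ['camera_matrix', 'camera_from_world']
mouth [160. 378.] 0.55 [0.263 0.029 0.463]
cold_chisel [282. 214.] 0.67 [0.481 0.4   0.01 ]
cold_chisel [207. 290.] 0.62 [0.583 0.072 0.011]
chisel_edge [186. 275.] 0.78 [ 0.696  0.059 -0.001]
chisel_edge [278. 233.] 0.75 [0.464 0.35  0.01 ]
chisel_tail [219. 302.] 0.81 [0.435 0.122 0.139]
chisel_tail [206. 291.] 0.68 [0.578 0.07  0.018]
chisel_tail [288. 193.] 0.54 [0.502 0.456 0.008]
gate_lug [163. 344.] 0.62 [ 0.622 -0.18   0.029]
enclosure [166. 373.] 0.8 [ 0.573 -0.27  -0.002]
enclosure [160. 376.] 0.59 [ 0.59  -0.301 -0.002]
[ 0.60246749 -0.37017509  0.37020802 -0.60245278] 0.7
```

View pics/top0.png

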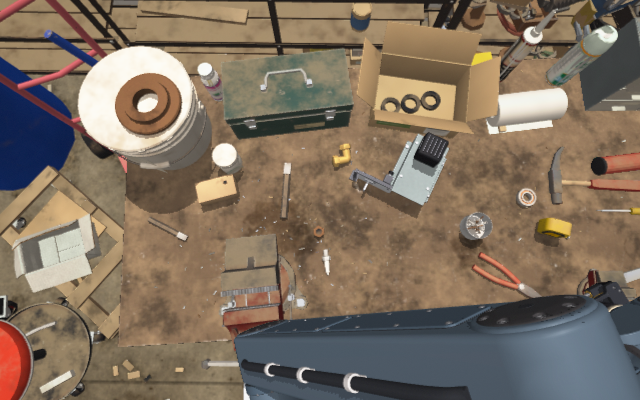

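View pics/scene0.png

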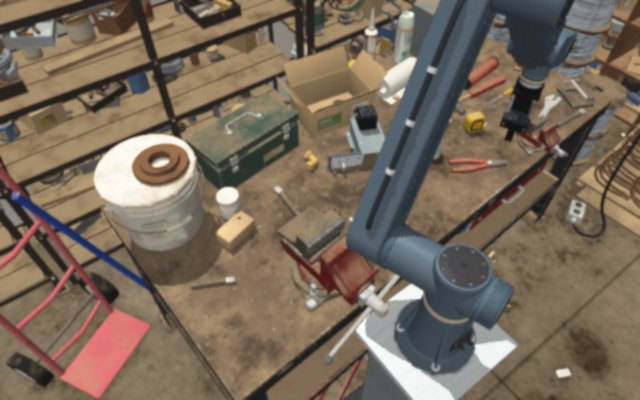

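```bash
cat > m1.py <<'E'
from h import *
z=np.load("pics/top0.npz");p,d,K,T=z["p"],z["d"],z["K"],z["T"]
P=dict(camera_matrix=K,camera_from_world=T)
jj,ii=np.meshgrid(np.arange(640),np.arange(400))
v=np.stack([(jj-K[0,2])/K[0,0],-(ii-K[1,2])/K[1,1],-np.ones_like(jj)],-1)*d[...,None]
W=(v-T[:3,3])@T[:3,:3]
np.save("pics/W.npy",W)
print("K",K[0,0], "bench z",np.median(W[200:230,330:360,2]))
# roof
m=np.zeros((400,640),bool);m[120:225,375:465]=1
m&=(abs(W[...,2]-.062)<.006)
q=W[m][:,:2].astype(np.float32)
n,l=cv2.connectedComponents(m.astype(np.uint8)); 
k=1+np.argmax([ (l==i).sum() for i in range(1,n)]); q=W[l==k]
print("roof",len(q),np.median(q[:,2])); r=cv2.minAreaRect((q[:,:2]*1000).astype(np.float32)); print(r,cv2.boxPoints(r))
h=np.zeros_like(m);h[120:190,400:470]=1;h&=(abs(W[...,2]-.122)<.008)
print("head",h.sum(),cv2.minAreaRect((W[h][:,:2]*1000).astype(np.float32)))
capture("top")
for r in finder.trace("cold_chisel","top")[:3]:
    mm=r["pixels"]; rc=np.argwhere(mm)
    X=np.array([atz("top",x,.019)[:2]*1000 for x in rc],np.float32)
    print(r["confidence"],r["point"],len(rc),cv2.minAreaRect(X),cv2.boxPoints(cv2.minAreaRect(X)).round(), "zmed",np.median(W[mm][:,2]))
im=cv2.imread("pics/top0.png")
a=cv2.resize(im[120:260,140:340],None,fx=4,fy=4,interpolation=cv2.INTER_CUBIC);cv2.imwrite("pics/c1.png",a)
a=cv2.resize(im[120:220,335:465],None,fx=6,fy=6,interpolation=cv2.INTER_CUBIC);cv2.imwrite("pics/c2.png",a)
E
python3 m1.py
```

```text
K 376.05556481469813 bench z -0.0007954215060766594
roof 1649 0.06101406246312494
((665.7811279296875, -297.87286376953125), (152.14210510253906, 188.3656463623047), 64.01119232177734) [[ 547.78815 -324.98108]
 [ 717.10614 -407.5221 ]
 [ 783.7741  -270.76465]
 [ 614.4561  -188.22363]]
head 640 ((732.5433349609375, -368.468017578125), (72.28389739990234, 157.912353515625), 53.45216369628906)
0.81 [226.6, 168.9] 242 ((480.19757080078125, 395.049560546875), (126.49526977539062, 15.461098670959473), 64.12421417236328) [[446. 342.]
 [460. 335.]
 [515. 449.]
 [501. 455.]] zmed 0.011984806548404253
0.76 [192.4, 288.0] 398 ((596.4357299804688, 61.241939544677734), (21.13723373413086, 164.3890380859375), 87.64820098876953) [[514.  54.]
 [678.  47.]
 [679.  68.]
 [515.  75.]] zmed 0.015867866177918535
```

View pics/c1.png

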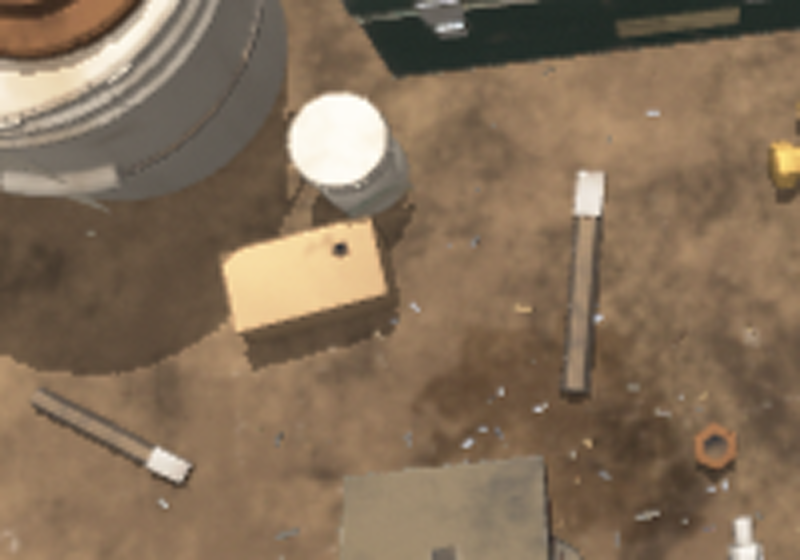

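View pics/c2.png

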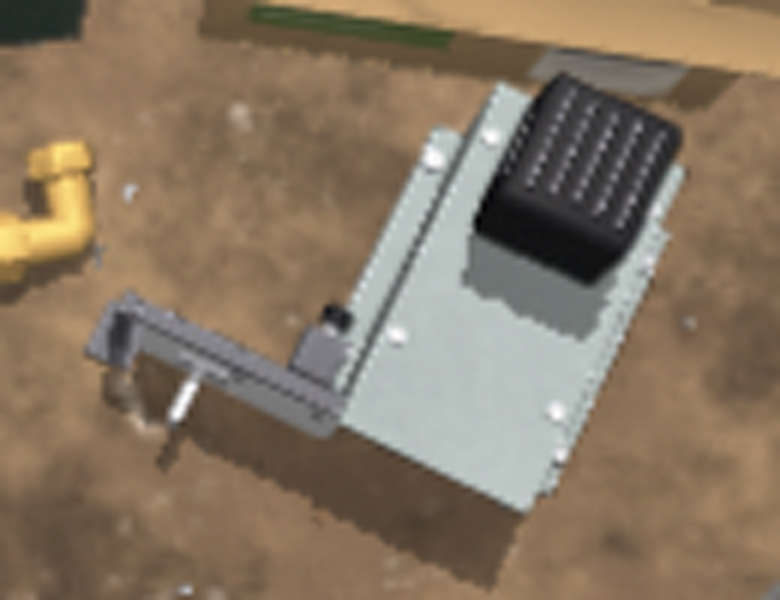

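```bash
cat > m2.py <<'E'
from h import *
s=state();print(s["time_s"],np.round(R.from_quat(s["orientation"]).as_matrix(),3).tolist(),s["width"])
for n,rc in dict(FL=(190,391.7),FR=(205,423),RL=(134.2,418.3)).items(): print(n,atz("top",rc,.062).round(4))
W=np.load("pics/W.npy")
# roof-plane points; front/left edges
m=np.zeros((400,640),bool);m[150:215,380:450]=1;m&=abs(W[...,2]-.061)<.004
from scipy.optimize import minimize
q=W[m][:,:2]
def c(p):
    th,x,y=p;u=np.array([np.cos(th),np.sin(th)]);v=np.array([-u[1],u[0]]);r=q-[x,y]
    return r@u,r@v
th=np.radians(-26);a,b=c((th,.571,-.275));
for t in np.radians(np.arange(-30,-20,1)):
    a,b=c((t,.571,-.275)); print(round(np.degrees(t)),np.percentile(a,[.5,1,2]).round(3),np.percentile(b,[1,99]).round(3), np.histogram(b,bins=np.arange(-.07,.075,.005))[0])
E
python3 m2.py
```

```text
0.8 [[0.452, 0.0, 0.892], [-0.892, -0.0, 0.452], [0.0, -1.0, -0.0]] 0.9948282064534537
FL [ 0.5912 -0.2397  0.062 ]
FR [ 0.5497 -0.3256  0.062 ]
RL [ 0.757  -0.3203  0.062 ]
-30 [0.    0.001 0.003] [-0.05   0.071] [ 0  0  0 19 60 99 97 74 71 67 64 71 69 64 64 67 67 68 65 67 68 82 80 51
  9  6  6  6  6]
-29 [0.001 0.002 0.003] [-0.051  0.07 ] [  0   0   0  26  80 107  84  66  71  66  66  71  65  65  69  64  69  65
  65  67  75  82  80  35   5   6   6   6   6]
-28 [0.002 0.003 0.004] [-0.052  0.07 ] [  0   0   0  39 101  93  78  69  70  67  64  70  65  66  66  65  69  64
  67  64  83  84  78  16   6   6   6   6   6]
-27 [0.002 0.003 0.004] [-0.052  0.07 ] [  0   0   0  68 107  78  69  69  69  67  67  71  65  65  64  70  67  68
  66  71  85  81  68   4   5   6   6   6   6]
-26 [0.002 0.003 0.004] [-0.054  0.07 ] [ 0  0  3 99 89 78 69 70 69 63 71 63 69 63 66 69 64 68 69 77 82 78 56  4
  5  6  6  6  6]
-25 [0.002 0.003 0.004] [-0.056  0.07 ] [  0   0  31 101  78  72  67  73  66  64  70  69  64  66  64  72  60  69
  73  80  83  79  34   4   5   6   6   6   6]
-24 [0.002 0.003 0.004] [-0.058  0.069] [ 0  4 59 90 74 69 68 70 69 64 69 66 65 65 68 66 65 67 79 84 81 72 21  4
  5  6  6  6  6]
-23 [0.002 0.002 0.004] [-0.061  0.069] [ 0 19 69 80 70 73 66 73 64 69 68 64 65 66 69 64 64 71 84 81 82 57 17  5
  4  6  6  6  7]
-22 [0.001 0.002 0.004] [-0.063  0.069] [ 5 39 67 74 69 68 71 70 63 70 69 63 65 66 68 67 67 74 86 79 76 48 11  5
  4  6  7  5  7]
-21 [0.    0.001 0.003] [-0.066  0.069] [18 46 62 70 70 68 72 68 66 66 69 64 66 68 67 64 72 80 84 79 68 38 10  4
  5  6  6  6  7]
```

```bash
python3 -m inch '[0,0,0,0.17,100,0,0,0,0.17,100,0,0,0,0.17,100,-57,0,22,0,100,-57,0,22,0,100,-57,0,22,0,100,-57,0,22,0,100,-57,0,22,0,100]'
cat >> h.py <<'E'
E0=np.array([.570,-.282,0]); yw=np.radians(-25.9)
u=np.array([np.cos(yw),np.sin(yw),0]); v=np.array([-u[1],u[0],0])
def enc(X): r=np.asarray(X)-E0; return np.array([r@u,r@v,r[2]])*1000
def wor(e): return E0+(e[0]*u+e[1]*v)/1000+np.array([0,0,e[2]/1000])
def st(goal=None):
    "print the pose; goal: world point for the grasp/tip point given -> shift in tool axes"
    s=state(); M=R.from_quat(s["orientation"]).as_matrix(); p=np.array(s["tool_pos"])
    tip=p+.07*M[:,1]
    print("t",round(s["time_s"],2),"tcp",p.round(4),"tip",tip.round(4),"tip enc",enc(tip).round(1),"z-az",np.degrees(np.arctan2(M[1,2],M[0,2])).round(1),
      "y",M[:,1].round(3),"lean fwd",np.degrees(np.arcsin(M[:,1]@u)).round(1),"w",round(s["width"]*87,1),"F",np.round(s["wrist_force"],1))
    if goal is not None: print("  tip shift to goal, tool mm",(M.T@(np.asarray(goal)-tip)*1000).round(1))
    return s,M,p
E
python3 - <<'E'
from h import *
st([.5565,.063,.003])
W=np.load("pics/W.npy")
for x0 in np.arange(.40,.72,.04):
  print(round(x0,2),[ (round(y0,2),round(float(W[...,2][(abs(W[...,0]-x0)<.02)&(abs(W[...,1]-y0)<.02)].max(initial=0)),3)) for y0 in np.arange(-.08,.24,.04)])
E
```

```text
time_s: 1.8
tool_pos: [0.4116, -0.2785, 0.292]
orientation: [0.483, -0.514, 0.519, -0.482]
wrist_force: [0.1, -0.6, 0.1]
width: 0.999
t 1.8 tcp [ 0.4116 -0.2785  0.292 ] tip [ 0.4118 -0.279   0.222 ] tip enc [-143.6  -66.3  222. ] z-az -3.9 y [ 0.004 -0.006 -1.   ] lean fwd 0.4 w 86.9 F [ 0.1 -0.6  0.1]
  tip shift to goal, tool mm [-352.4  217.4  120. ]
0.4 [(np.float64(-0.08), 0.024), (np.float64(-0.04), 0.024), (np.float64(0.0), 0.005), (np.float64(0.04), 0.033), (np.float64(0.08), 0.164), (np.float64(0.12), 0.167), (np.float64(0.16), 0.158), (np.float64(0.2), 0.156)]
0.44 [(np.float64(-0.08), 0.021), (np.float64(-0.04), 0.022), (np.float64(0.0), 0.006), (np.float64(0.04), 0.006), (np.float64(0.08), 0.149), (np.float64(0.12), 0.15), (np.float64(0.16), 0.147), (np.float64(0.2), 0.145)]
0.48 [(np.float64(-0.08), 0.004), (np.float64(-0.04), 0.021), (np.float64(0.0), 0.005), (np.float64(0.04), 0.004), (np.float64(0.08), 0.1), (np.float64(0.12), 0.016), (np.float64(0.16), 0.024), (np.float64(0.2), 0.004)]
0.52 [(np.float64(-0.08), 0.005), (np.float64(-0.04), 0.005), (np.float64(0.0), 0
[... 325 characters left out ...]
), 0.006), (np.float64(0.2), 0.048)]
0.6 [(np.float64(-0.08), 0.004), (np.float64(-0.04), 0.004), (np.float64(0.0), 0.005), (np.float64(0.04), 0.021), (np.float64(0.08), 0.023), (np.float64(0.12), 0.004), (np.float64(0.16), 0.007), (np.float64(0.2), 0.048)]
0.64 [(np.float64(-0.08), 0.004), (np.float64(-0.04), 0.004), (np.float64(0.0), 0.005), (np.float64(0.04), 0.022), (np.float64(0.08), 0.021), (np.float64(0.12), 0.004), (np.float64(0.16), 0.004), (np.float64(0.2), 0.09)]
0.68 [(np.float64(-0.08), 0.034), (np.float64(-0.04), 0.005), (np.float64(0.0), 0.004), (np.float64(0.04), 0.018), (np.float64(0.08), 0.018), (np.float64(0.12), 0.006), (np.float64(0.16), 0.006), (np.float64(0.2), 0.088)]
```

```bash
python3 -m inch '[-58,0,20,0,100,-58,0,20,0,100,-58,0,20,0,100,-58,0,20,0,100,-58,0,20,0,100,-56,10,18,0,100,0,50,0,0,100,0,0,0,0,100]' >/dev/null
cat > m3.py <<'E'
from h import *
s,M,p=st([.5565,.063,.003])
snap("wrist","w1")
for t in("chisel_edge","chisel_tail"):
    for r in finder.landmark_of(t,"wrist")[:2]: print(t,r["confidence"],r["point"],atz("wrist",r["point"],.0095).round(4))
for r in finder.trace("cold_chisel","wrist")[:2]:
    X=np.array([atz("wrist",x,.019)[:2]*1000 for x in np.argwhere(r["pixels"])],np.float32)
    print(r["confidence"],cv2.boxPoints(cv2.minAreaRect(X)).round(1).tolist())
E
python3 m3.py
```

```text
t 2.8 tcp [0.5593 0.0705 0.2323] tip [0.5604 0.0699 0.1623] tip enc [-162.3  312.4  162.3] z-az -3.5 y [ 0.016 -0.009 -1.   ] lean fwd 1.0 w 87.2 F [-0.7  0.1  0.3]
  tip shift to goal, tool mm [  5.9 159.3  -6.1]
chisel_tail 0.64 [221.5, 320.9] [0.5291 0.069  0.0095]Traceback (most recent call last):
  File "m3.py", line 7, in <module>
    X=np.array([atz("wrist",x,.019)[:2]*1000 for x in np.argwhere(r["pixels"])],np.float32)
                ~~~^^^^^^^^^^^^^^^^
  File "h.py", line 14, in atz
    o,v=ray(cam,rc,P); return o+v*(z-o[2])/v[2]
        ~~~^^^^^^^^^^
  File "h.py", line 10, in ray
    P=P or camera_params(cam); K=np.array(P["camera_matrix"]);T=np.array(P["camera_from_world"])
           ~~~~~~~~~~~~~^^^^^
ValueError: time passes only in moves, steps and waits
```

View pics/w1.png

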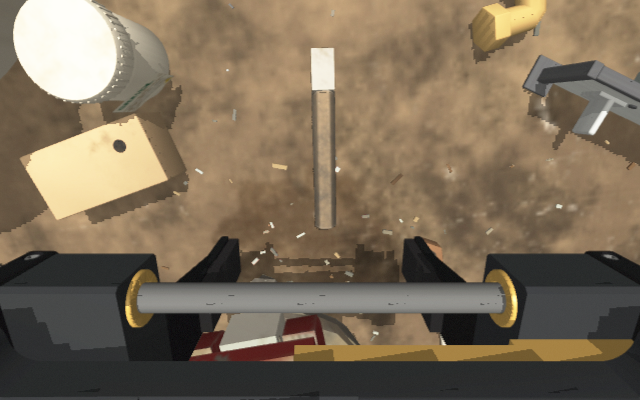

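```bash
python3 - <<'E'
from h import *
z=np.load("pics/w1.npz");P=dict(camera_matrix=z["K"],camera_from_world=z["T"])
print("cam pos",ray("wrist",(200,320),P)[0])
for n,rc,h in(("edge",(48,322.5),.01),("tail top",(228,324.5),.019),("tailmid L",(200,313),.019),("R",(200,335),.019),("L2",(80,311.5),.01),("R2",(80,334),.01)): print(n,atz("",rc,h,P).round(4))
E
```

```text
cam pos [0.63987997 0.06556068 0.32912698]
edge [0.6886 0.0589 0.01  ]
tail top [0.5237 0.067  0.019 ]
tailmid L [0.5531 0.0764 0.019 ]
R [0.5517 0.0552 0.019 ]
L2 [0.6627 0.0704 0.01  ]
R2 [0.6615 0.0502 0.01  ]
```

```bash
python3 - <<'E'
from h import *
snap("wrist","w2")
r=finder.landmark_of("gate_lug","wrist")
z=np.load("pics/w2.npz");P=dict(camera_matrix=z["K"],camera_from_world=z["T"])
print("cam",ray("",(200,320),P)[0])
for k in r[:2]: print("lug",k,atz("",k["point"],.029,P))
d=z["d"]
r=finder.trace("cold_chisel","wrist")[0]
X=np.array([atz("",x,.019,P)[:2]*1000 for x in np.argwhere(r["pixels"])],np.float32)
print(r["confidence"],cv2.boxPoints(cv2.minAreaRect(X)).round(1).tolist())
s,M,p=st([.566,.064,.003])
E
```

```text
cam [0.6405866  0.06382536 0.33215661]
lug {'point': [119.3, 579.4], 'confidence': 0.88} [ 0.61605672 -0.16670017  0.029     ]
lug {'point': [58.8, 322.4], 'confidence': 0.58} [0.68028913 0.05773386 0.029     ]
0.73 [[521.7000122070312, 55.900001525878906], [683.0, 49.400001525878906], [683.7999877929688, 70.4000015258789], [522.5, 76.9000015258789]]
t 3.15 tcp [0.5624 0.0687 0.2371] tip [0.5644 0.068  0.1671] tip enc [-158.   312.4  167.1] z-az -3.7 y [ 0.028 -0.01  -1.   ] lean fwd 1.7 w 87.2 F [ 0.1 -0.1 -0.1]
  tip shift to goal, tool mm [  2.6 164.1  -2.7]
```

```bash
python3 -m inch '[3,50,-3,-0.02,60,0,50,0,0,60,0,40,0,0,60,0,0,0,0,60]' >/dev/null; python3 -c "
from h import *
st([.566,.064,.004])"
```

```text
t 3.65 tcp [0.5683 0.0615 0.0997] tip [0.5712 0.0607 0.0298] tip enc [-148.6  308.8   29.8] z-az -2.8 y [ 0.041 -0.011 -0.999] lean fwd 2.4 w 56.5 F [ 0.9  0.  -0.1]
  tip shift to goal, tool mm [-3.3 25.5 -6.4]
```

```bash
python3 -m inch '[-3,14,-6,0,60,0,8,0,0,60,0,3,0,0,60]' >/dev/null; python3 -c "
from h import *
st([.566,.064,.004])"
```

```text
t 4.03 tcp [0.5659 0.0642 0.0776] tip [0.5694 0.0634 0.0077] tip enc [-151.4  310.4    7.7] z-az -2.8 y [ 0.05  -0.012 -0.999] lean fwd 2.8 w 52.1 F [ 0.5 -0.   0.1]
  tip shift to goal, tool mm [-0.5  3.5 -3.6]
```

Close on the chisel with a firm grip, then lift.

```bash
python3 -m inch '[0,2,-2,0,10,0,0,0,0,10,0,0,0,0,10,0,0,0,0,10,0,0,0,0,10]' 50 >/dev/null; python3 -c "
from h import *
st()"; python3 -m inch '[0,-20,0,0,10,0,-20,0,0,10,0,0,0,0,10]' >/dev/null;  python3 -c "
from h import *
st(wor([-60,0,20]))"
```

```text
t 4.65 tcp [0.5648 0.0644 0.0769] tip [0.5685 0.0636 0.007 ] tip enc [-152.3  310.3    7. ] z-az -2.8 y [ 0.053 -0.012 -0.999] lean fwd 3.0 w 19.3 F [ 0.2 -0.3 -1.9]
t 5.03 tcp [0.5613 0.0649 0.1162] tip [0.5647 0.0641 0.0462] tip enc [-156.   309.    46.2] z-az -2.8 y [ 0.048 -0.011 -0.999] lean fwd 2.8 w 19.1 F [ 1.  -0.4 -2.9]
  tip shift to goal, tool mm [321.6  27.6 -34.3]
```

```bash
python3 -m inch '[55,0,-10,0,10,55,0,-30,0,10,55,0,-35,0.1,10,52,0,-38,0.15,10,45,0,-25,0.15,10,0,0,0,0,10]' >/dev/null;  python3 -c "
from h import *
st(wor([-175,0,45]))"
```

```text
t 5.78 tcp [ 0.3982 -0.1796  0.1068] tip [ 0.4017 -0.1804  0.0369] tip enc [-195.7   17.9   36.9] z-az -26.3 y [ 0.051 -0.012 -0.999] lean fwd 2.9 w 19.5 F [ 0.4  0.1 -3.1]
  tip shift to goal, tool mm [17.7 -7.2 21.2]
```

```bash
python3 -m inch '[18,0,15,0,10,0,0,0,0,10,0,0,0,0,10]' >/dev/null;  python3 - <<'E'
from h import *
st(wor([-175,0,45]))
snap("wrist","w3")
for t in("mouth","chisel_edge","gate_lug"):
    for r in finder.landmark_of(t,"wrist")[:2]: print(t,r)
st()
E
```

```text
t 6.15 tcp [ 0.4036 -0.2009  0.106 ] tip [ 0.407  -0.2015  0.0361] tip enc [-181.8    1.2   36.1] z-az -26.1 y [ 0.048 -0.009 -0.999] lean fwd 2.7 w 19.1 F [ 0.2  0.8 -2.3]
  tip shift to goal, tool mm [ 1.  -8.6  7.2]
chisel_edge {'point': [18.0, 318.9], 'confidence': 0.71}
t 6.35 tcp [ 0.4039 -0.2014  0.1063] tip [ 0.4073 -0.2021  0.0364] tip enc [-181.2    0.8   36.4] z-az -26.1 y [ 0.049 -0.01  -0.999] lean fwd 2.8 w 18.8 F [ 0.1  0.8 -3.1]
```

View pics/w3.png

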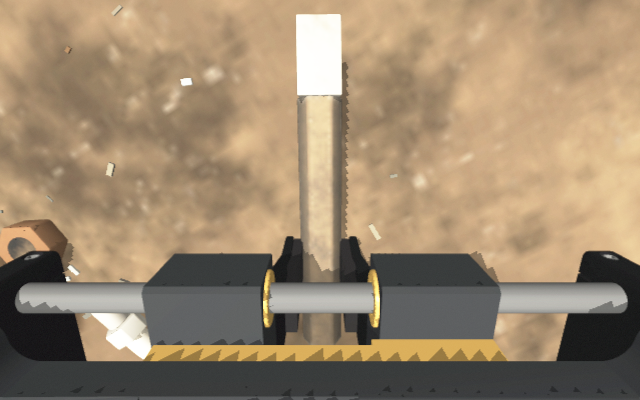

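```bash
python3 -m inch '[0,8,30,0,10,0,8,25,0,10,0,0,0,0,10,0,0,0,0,10]' >/dev/null;  python3 - <<'E'
from h import *
snap("wrist","w4")
st(wor([-124,0,8]))
for t in("mouth","chisel_edge","gate_lug"):
    for r in finder.landmark_of(t,"wrist")[:2]: print(t,r)
print(camera_params("wrist"))
E
```

```text
t 6.9 tcp [ 0.4532 -0.2223  0.0926] tip [ 0.4564 -0.2228  0.0226] tip enc [-128.1    3.7   22.6] z-az -25.9 y [ 0.045 -0.006 -0.999] lean fwd 2.5 w 18.8 F [ 0.2 -0.4 -1.6]
  tip shift to goal, tool mm [ 3.9 14.7  3.4]
chisel_edge {'point': [17.2, 319.7], 'confidence': 0.6}
gate_lug {'point': [8.1, 46.1], 'confidence': 0.65}
{'camera_matrix': array([[334.26064388,   0.        , 320.88592898],
       [  0.        , 334.26064388, 199.63408381],
       [  0.        ,   0.        ,   1.        ]]), 'camera_from_world': array([[-0.43680281, -0.89944284, -0.01434855, -0.00140298],
       [ 0.87264782, -0.41981011, -0.24948999, -0.51650671],
       [ 0.21837832, -0.12149916,  0.96827107, -0.32792453],
       [ 0.        ,  0.        ,  0.        ,  1.        ]])}
```

View pics/w4.png

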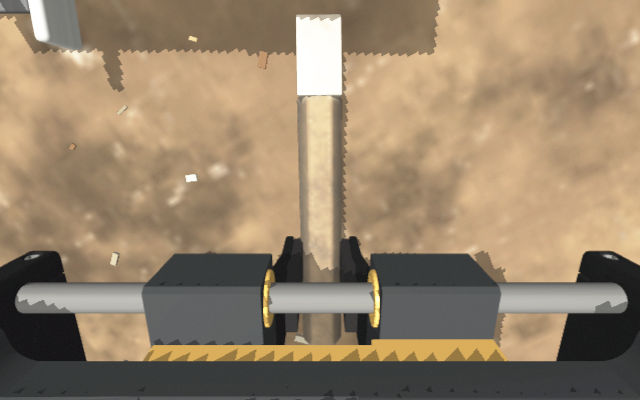

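```bash
python3 - <<'E'
from h import *
z=np.load("pics/w4.npz");P=dict(camera_matrix=z["K"],camera_from_world=z["T"])
for y in(117,123):
  for h in(18,40): print("lug",y,h,np.round(proj("",wor([-28,y,h]),P)))
print("roof front",[np.round(proj("",wor([0,y,62]),P)) for y in(-49,49)])
for h in(.015,.02,.025): print(enc(atz("",(16,319),h,P)).round(1), enc(atz("",(95,299),h+.009,P)).round(1),enc(atz("",(95,341),h+.009,P)).round(1))
im=cv2.imread("pics/w4.png")[0:100,0:130]; cv2.imwrite("pics/w4c.png",cv2.resize(im,None,fx=5,fy=5,interpolation=cv2.INTER_CUBIC))
E
```

```text
lug 117 18 [56. 84.]
lug 117 40 [47. 46.]
lug 123 18 [56. 71.]
lug 123 40 [47. 32.]
roof front [array([-61., 481.]), array([-59., 180.])]
[-10.2   4.4  15. ] [-46.1  13.7  24. ] [-46.1  -6.1  24. ]
[-11.5   4.3  20. ] [-46.4  13.3  29. ] [-46.4  -5.8  29. ]
[-12.8   4.2  25. ] [-46.6  12.9  34. ] [-46.6  -5.6  34. ]
```

View pics/w4c.png

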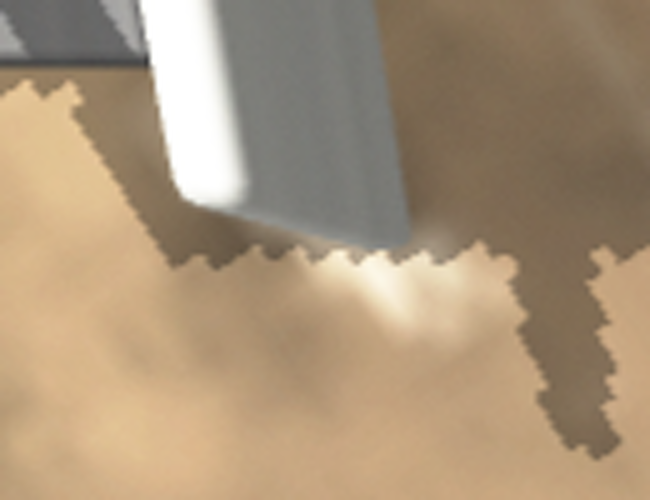

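```bash
sed -i 's/E0=np.array(\[.570,-.282,0\])/E0=np.array([.5723,-.2842,0])/' h.py; python3 -m inch '[5,8,0,0,10,0,7,20,0,10,0,1,20,0,10,0,1,20,0,10,0,0,0,0,10]' >/dev/null;  python3 -c "
from h import *
st(wor([-13,0,8]))"
```

```text
t 7.67 tcp [ 0.5024 -0.2533  0.077 ] tip [ 0.505  -0.2534  0.0071] tip enc [-74.   -1.7   7.1] z-az -26.0 y [ 0.038 -0.001 -0.999] lean fwd 2.0 w 19.1 F [ 1.9 -0.4  0.1]
  tip shift to goal, tool mm [-1.8  1.2 61. ]
```

```bash
python3 -m inch '[-1.5,0,20,0,10,0,1,15,0,10,0,0,0,0,10]' >/dev/null;  python3 -c "
from h import *
st(wor([-13,0,8]))"; python3 -m inch '[0,0,15,0,10,0,0,8,0,10,0,0,0,0,10]' >/dev/null;  python3 -c "
from h import *
st(wor([-13,0,8]))"
```

```text
t 8.05 tcp [ 0.5315 -0.2662  0.0771] tip [ 0.5337 -0.266   0.0071] tip enc [-42.6  -0.5   7.1] z-az -26.1 y [ 0.032  0.003 -0.999] lean fwd 1.5 w 18.9 F [1.8 0.7 0.7]
  tip shift to goal, tool mm [-0.5 -0.1 29.7]
t 8.43 tcp [ 0.5502 -0.2753  0.0771] tip [ 0.552  -0.2748  0.0071] tip enc [-22.3  -0.4   7.1] z-az -26.1 y [ 0.027  0.007 -1.   ] lean fwd 1.2 w 19.1 F [0.5 0.  2.4]
  tip shift to goal, tool mm [-0.5 -0.7  9.3]
```

```bash
python3 -m inch '[0,0,0,0,45,0,0,0,0,45,0,-40,0,0,45,0,-60,0,0,45,0,-60,0,0,45,0,-60,0,0,45,0,0,0,0,30]' >/dev/null;  python3 - <<'E'
from h import *
s,M,p=st(); print(np.round(s["joint_positions"],3))
W=np.load("pics/W.npy")
for r0 in np.arange(.6,1.35,.06):
  row=[]
  for l in np.arange(-.2,.25,.1):
    X=r0*u[:2]/1+l*v[:2]; m=(abs(W[...,0]-X[0])<.04)&(abs(W[...,1]-X[1])<.04); row.append(round(float(W[...,2][m].max(initial=0)),2))
  print(round(r0,2),row)
E
```

```text
t 9.3 tcp [ 0.5427 -0.2765  0.3005] tip [ 0.5442 -0.2758  0.2305] tip enc [-29.   -4.8 230.5] z-az -26.1 y [ 0.022  0.01  -1.   ] lean fwd 0.9 w 34.8 F [0.2 0.3 0.2]
[-0.663  0.492  1.474  0.023  1.165  1.354]
0.6 [0.06, 0.01, 0.07, 0.07, 0.0]
0.66 [0.06, 0.06, 0.07, 0.07, 0.06]
0.72 [0.06, 0.06, 0.13, 0.03, 0.03]
0.78 [0.01, 0.07, 0.19, 0.19, 0.19]
0.84 [0.01, 0.18, 0.19, 0.16, 0.17]
0.9 [0.01, 0.19, 0.13, 0.02, 0.16]
0.96 [0.09, 0.19, 0.14, 0.02, 0.15]
1.02 [0.1, 0.19, 0.16, 0.18, 0.19]
1.08 [0.1, 0.23, 0.19, 0.19, 0.19]
1.14 [0.07, 0.31, 0.19, 0.0, 0.0]
1.2 [0.19, 0.21, 0.0, 0.0, 0.0]
1.26 [0.2, 0.0, 0.0, 0.0, 0.0]
1.32 [0.0, 0.0, 0.0, 0.0, 0.0]
```

```bash
python3 -m inch '[-45,-40,0,0,0,-45,-40,0,0,0,-34,-40,30,0,0,0,0,60,0,0,0,0,60,0,0,0,0,60,0,0,0,0,60,0,0]' >/dev/null;  python3 - <<'E'
from h import *
s,M,p=st(); print(np.round(s["joint_positions"],3))
E
```

```text
t 10.18 tcp [ 0.832  -0.279   0.4182] tip [ 0.8325 -0.2778  0.3482] tip enc [231.3 119.4 348.2] z-az -26.1 y [ 0.007  0.018 -1.   ] lean fwd -0.1 w 0.7 F [ 1.1 -0.4  1. ]
[-0.456  0.905  0.341  0.02   1.897  1.577]
```

```bash
python3 -m inch '[0,0,60,0,0,0,0,60,0,0]' >/dev/null;  python3 - <<'E'
from h import *
s,M,p=st(); print(np.round(s["joint_positions"],3))
E
```

```text
t 10.43 tcp [ 0.8692 -0.3073  0.3763] tip [ 0.8728 -0.307   0.3064] tip enc [280.3 110.8 306.4] z-az -26.2 y [ 0.051  0.005 -0.999] lean fwd 2.5 w 0.1 F [-0.3 -0.1 -0.1]
[-0.468  1.006  0.225  0.029  1.867  1.568]
```

```bash
python3 -m inch '[0,-50,30,0,0,0,-50,30,0,0]' >/dev/null;  python3 -c "
from h import *
s,M,p=st(); print(np.round(s['joint_positions'],3))"; python3 -m inch '[0,0,60,0,0,0,0,60,0,0]' >/dev/null;  python3 -c "
from h import *
s,M,p=st(); print(np.round(s['joint_positions'],3))"
```

```text
t 10.68 tcp [ 0.8507 -0.3105  0.4406] tip [ 0.8569 -0.3109  0.3708] tip enc [267.7 100.3 370.8] z-az -26.3 y [ 0.088 -0.006 -0.996] lean fwd 4.7 w 0.5 F [ 0.6 -1.4  1.6]
[-0.482  0.938  0.218  0.037  1.904  1.56 ]
t 10.93 tcp [ 0.871  -0.3301  0.4333] tip [ 0.8831 -0.3329  0.3644] tip enc [300.9  92.  364.4] z-az -26.4 y [ 0.173 -0.04  -0.984] lean fwd 10.0 w 0.5 F [-0.5  0.  -0.3]
[-0.494  0.949  0.218  0.048  1.802  1.55 ]
```

```bash
python3 -m inch '[-8,-10,60,0,0,-8,-10,60,0,0,-8,-10,60,0,0]' >/dev/null;  python3 -c "
from h import *
s,M,p=st(); print(np.round(s['joint_positions'],3))"; python3 -m inch '[-8,0,60,0,0,-8,0,60,0,0]' >/dev/null;  python3 -c "
from h import *
s,M,p=st(); print(np.round(s['joint_positions'],3))"
```

```text
t 11.3 tcp [ 0.895  -0.3338  0.4593] tip [ 0.9159 -0.3401  0.3928] tip enc [333.5  99.8 392.8] z-az -26.8 y [ 0.298 -0.09  -0.95 ] lean fwd 17.9 w 0.6 F [-0.3 -0.1 -0.3]
[-0.489  0.929  0.218  0.061  1.683  1.558]
t 11.55 tcp [ 0.9148 -0.337   0.4688] tip [ 0.9414 -0.3455  0.4046] tip enc [358.8 106.1 404.6] z-az -27.1 y [ 0.379 -0.121 -0.917] lean fwd 23.2 w 0.3 F [-0.1 -0.5  0.4]
[-0.484  0.927  0.218  0.069  1.593  1.562]
```

```bash
python3 -m inch '[-8,0,60,0,0,-8,0,60,0,0,-8,0,60,0,0]' >/dev/null;  python3 -c "
from h import *
s,M,p=st(wor([-100,0,150])); print(np.round(s['joint_positions'],3))"
```

```text
t 11.93 tcp [ 0.9373 -0.3398  0.497 ] tip [ 0.9717 -0.3513  0.4371] tip enc [388.6 114.1 437.1] z-az -27.6 y [ 0.492 -0.164 -0.855] lean fwd 31.0 w 0.3 F [-0.5  0.2  0.1]
  tip shift to goal, tool mm [ 128.1  -13.4 -563.6]
[-0.479  0.911  0.218  0.081  1.473  1.566]
```

```bash
python3 -m inch '[12,-1,-56,0,0,12,-1,-56,0,0,12,-1,-56,0,0,12,-1,-56,0,0,12,-1,-56,0,0,12,-1,-56,0,0,12,-1,-56,0,0,12,-1,-56,0,0]' >/dev/null;  python3 -c "
from h import *
s,M,p=st(wor([-115,0,60])); print(np.round(s['joint_positions'],3))"
```

```text
t 12.93 tcp [ 0.5678 -0.2545  0.2968] tip [ 0.6058 -0.2682  0.2397] tip enc [ 23.2  29.  239.7] z-az -27.2 y [ 0.544 -0.196 -0.816] lean fwd 35.1 w 0.6 F [ 0.5 -0.4  0. ]
  tip shift to goal, tool mm [  37.3   65.5 -215.8]
[-0.673  0.4    1.815  0.52   0.383  0.919]
```

```bash
python3 -m inch '[12,15,-50,0,0,12,15,-50,0,0,10,15,-50,0,0,0,15,-40,0,0]' >/dev/null;  python3 -c "
from h import *
s,M,p=st(wor([-90,0,10])); print(np.round(s['joint_positions'],3))"
```

```text
t 13.43 tcp [ 0.5125 -0.2366  0.2163] tip [ 0.5529 -0.2486  0.1604] tip enc [-33.   23.6 160.4] z-az -26.9 y [ 0.577 -0.171 -0.798] lean fwd 36.5 w 0.0 F [ 1.  -0.2  0.6]
  tip shift to goal, tool mm [  33.8   83.9 -135. ]
[-0.745  0.496  2.038  1.527  0.269 -0.183]
```

```bash
python3 -m inch '[12,12,-40,0,0,12,12,-40,0,0,10,12,-40,0,0,0,12,-30,0,0,0,5,-10,0,0]' >/dev/null;  python3 -c "
from h import *
s,M,p=st(wor([-95,0,15])); print(np.round(s['joint_positions'],3))"
```

```text
t 14.05 tcp [ 0.4507 -0.2258  0.1169] tip [ 0.4928 -0.2379  0.0623] tip enc [-91.7   6.9  62.3] z-az -26.4 y [ 0.601 -0.173 -0.78 ] lean fwd 38.1 w 0.9 F [ 0.7 -0.3  0.3]
  tip shift to goal, tool mm [ 10.9  34.2 -31.8]
[-0.853  0.749  2.251  2.452  0.562 -1.286]
```

```bash
python3 -m inch '[7,17,-18,0,0,4,17,-16,0,0,0,0,0,0,0]' >/dev/null;  python3 -c "
from h import *
s,M,p=st(wor([-95,0,9])); print(np.round(s['joint_positions'],3))
snap('wrist','w5')
for t in ('chisel_tail','mouth'):
  for r in finder.landmark_of(t,'wrist')[:2]: print(t,r, enc(atz('wrist',r['point'],.0095)).round(1))"
```

```text
t 14.43 tcp [ 0.4489 -0.2377  0.0731] tip [ 0.4918 -0.2509  0.0194] tip enc [-87.   -5.2  19.4] z-az -26.0 y [ 0.613 -0.189 -0.767] lean fwd 39.3 w 0.3 F [0.1 0.2 0.7]
  tip shift to goal, tool mm [ -4.9   3.4 -12.8]
[-0.879  0.886  2.251  2.558  0.693 -1.448]
chisel_tail {'point': [231.0, 315.5], 'confidence': 0.95} [-70.2   0.1   9.5]
```

View pics/w5.png

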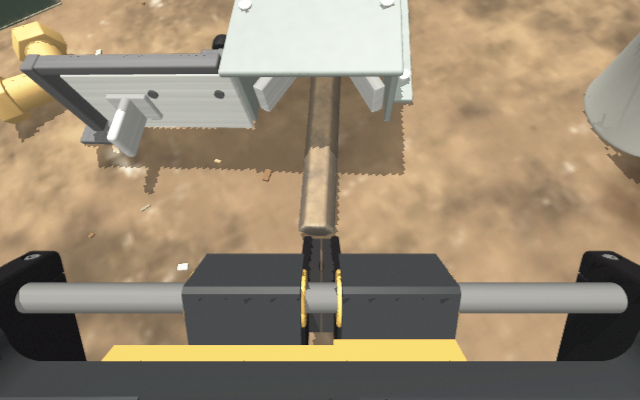

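```bash
python3 -m inch '[-5,8,-7,0,0,0,9,10,0,0,0,9,11,0,0,0,0,0,0,0]' >/dev/null;  python3 -c "
from h import *
s,M,p=st(wor([12,0,9])); print(np.round(s['joint_positions'],3))"
```

```text
t 15.07 tcp [ 0.4791 -0.2418  0.0659] tip [ 0.5222 -0.2551  0.0123] tip enc [-57.7   4.3  12.3] z-az -25.7 y [ 0.616 -0.19  -0.764] lean fwd 39.6 w 0.3 F [ 0.1 -0.   0.9]
  tip shift to goal, tool mm [ 9.  46.6 51.4]
[-0.824  0.888  2.179  2.568  0.637 -1.394]
```

```bash
python3 -m inch '[5,1,-1,0,0,0,12,12,0,0,0,12,13,0,0,0,12,13,0,0,0,0,0,0,0]' >/dev/null;  python3 -c "
from h import *
s,M,p=st(wor([12,0,9])); print(np.round(s['joint_positions'],3))
snap('wrist','w6')
for t in ('chisel_tail',):
  for r in finder.landmark_of(t,'wrist')[:2]: print(t,r, enc(atz('wrist',r['point'],.0095)).round(1))"
```

```text
t 15.7 tcp [ 0.5232 -0.2649  0.0606] tip [ 0.5661 -0.278   0.0069] tip enc [-8.3  2.9  6.9] z-az -25.9 y [ 0.613 -0.187 -0.768] lean fwd 39.3 w 0.8 F [ 0.5 -0.   1.7]
  tip shift to goal, tool mm [ 4.  10.9 17. ]
[-0.784  0.881  2.049  2.489  0.516 -1.251]
chisel_tail {'point': [232.7, 315.7], 'confidence': 0.95} [2.6 6.  9.5]
```

View pics/w6.png

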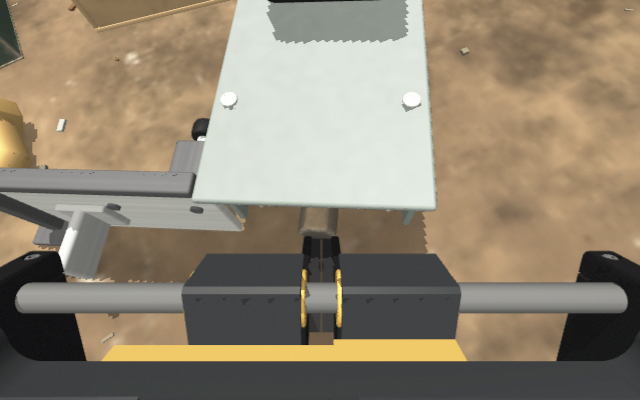

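```bash
python3 -m inch '[2,4,8,0,0,1,4,7,0,0,0,0,0,0,0]' |grep force;  python3 -c "
from h import *
s,M,p=st(wor([12,0,9]))"; python3 -m inch '[1,3,5,0,0,0,3,4,0,0]'|grep force;  python3 -c "
from h import *
s,M,p=st(wor([12,0,9]))"
```

```text
wrist_force: [0.8, 0.2, 1.1]
t 16.18 tcp [ 0.535  -0.2735  0.0623] tip [ 0.5775 -0.2864  0.0082] tip enc [5.6 0.3 8.2] z-az -26.0 y [ 0.607 -0.185 -0.773] lean fwd 38.8 w 0.4 F [0.8 0.2 1.1]
  tip shift to goal, tool mm [0.6 3.3 5.5]
wrist_force: [-20.2, 4.0, 16.6]
t 16.43 tcp [ 0.5392 -0.2753  0.0612] tip [ 0.581  -0.288   0.0065] tip enc [9.4 0.4 6.5] z-az -26.1 y [ 0.596 -0.18  -0.783] lean fwd 37.9 w 0.4 F [-20.2   4.   16.6]
  tip shift to goal, tool mm [ 0.3 -0.5  3.6]
```

```bash
python3 -m inch '[0,-1,2,0,0]'|grep force; python3 -m inch '[0,-12,-8,0,0,0,-14,-18,0,0,0,-14,-18,0,0,0,-10,-15,0,0,0,0,0,0,0]' |grep force;  python3 -c "
from h import *
s,M,p=st(wor([-18,150,15])); print(np.round(s['joint_positions'],3))
snap('wrist','w7')
for t in ('chisel_tail','gate_lug'):
  for r in finder.landmark_of(t,'wrist')[:2]: print(t,r, enc(atz('wrist',r['point'],.0095)).round(1))"
```

```text
wrist_force: [-0.8, 0.4, -1.5]
wrist_force: [0.2, -0.3, -0.9]
t 17.18 tcp [ 0.4682 -0.2467  0.067 ] tip [ 0.51   -0.2594  0.0124] tip enc [-66.8  -4.9  12.4] z-az -26.1 y [ 0.598 -0.182 -0.781] lean fwd 38.1 w 0.4 F [ 0.2 -0.3 -0.9]
  tip shift to goal, tool mm [-151.5   43.1   39.5]
[-0.849  0.876  2.186  2.53   0.608 -1.372]
chisel_tail {'point': [125.1, 315.1], 'confidence': 0.83} [19.5  3.5  9.5]
gate_lug {'point': [148.3, 103.4], 'confidence': 0.91} [  0.8 142.2   9.5]
```

View pics/w7.png

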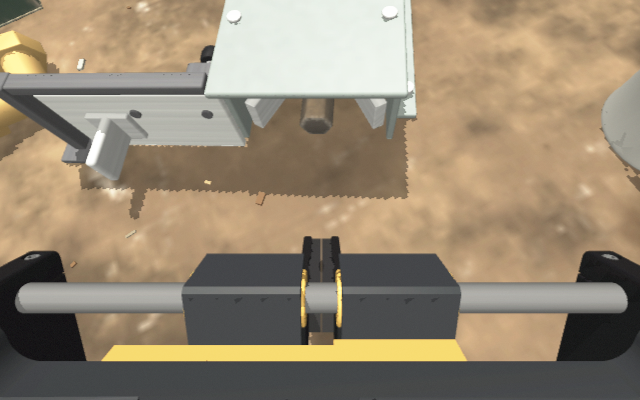

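```bash
python3 -m inch '[-50,-2,0,0,0,-50,0,0,0,0,-45,0,0,0,0,-5,0,0,0,0,0,0,0,0,0]' |grep force;  python3 -c "
from h import *
s,M,p=st(wor([-13,147,15])); print(np.round(s['joint_positions'],3))"
```

```text
wrist_force: [0.2, -1.3, 0.4]
t 17.95 tcp [ 0.5347 -0.1104  0.0824] tip [ 0.5774 -0.1237  0.0285] tip enc [-65.5 146.6  28.5] z-az -26.2 y [ 0.61  -0.191 -0.769] lean fwd 39.2 w 0.4 F [ 0.2 -1.3  0.4]
  tip shift to goal, tool mm [ 3.6 43.6 32. ]
[-0.45   0.838  2.16   2.962  0.551 -1.412]
```

```bash
python3 -m inch '[1,15,11,0,0,1,15,11,0,0,1,12,9,0,0,0,0,0,0,0]' |grep force;  python3 -c "
from h import *
s,M,p=st(wor([-13,140,15])); print(np.round(s['joint_positions'],3))
for y in (130,100,60,48): print(y,(M.T@(wor([-13,y,15])-p-.07*M[:,1])*1000).round(1))"
```

```text
wrist_force: [0.4, 0.0, 0.5]
t 18.45 tcp [ 0.5812 -0.1389  0.0689] tip [ 0.6239 -0.1526  0.0152] tip enc [-11.1 140.9  15.2] z-az -26.7 y [ 0.609 -0.197 -0.768] lean fwd 39.3 w 0.6 F [0.4 0.  0.5]
  tip shift to goal, tool mm [ 0.8 -1.2 -1.6]
[-0.459  0.86   2.028  2.922  0.445 -1.366]
130 [10.7 -2.1 -1.5]
100 [40.6 -4.8 -1.1]
60 [80.5 -8.3 -0.7]
48 [92.4 -9.4 -0.6]
```

```bash
python3 -m inch '[15,-1,0,0,0,20,-1,0,0,0,20,-2,0,0,0]' |grep force;  python3 -c "
from h import *
s,M,p=st(wor([-13,50,15]))"
```

```text
wrist_force: [2.6, 3.0, 0.5]
t 18.82 tcp [ 0.5557 -0.1892  0.0685] tip [ 0.5985 -0.2028  0.0148] tip enc [-12.   84.6  14.8] z-az -26.5 y [ 0.611 -0.194 -0.767] lean fwd 39.4 w 0.9 F [2.6 3.  0.5]
  tip shift to goal, tool mm [34.4 -3.9 -0.4]
```

```bash
python3 -m inch '[16,-1,0,0,0,10,-1,0,0,0]' |grep force;  python3 -c "
from h import *
s,M,p=st()"; python3 -m inch '[5,0,0,0,0,4,0,0,0,0]' |grep force;  python3 -c "
from h import *
s,M,p=st()"
```

```text
wrist_force: [5.3, 3.7, -1.5]
t 19.07 tcp [ 0.5432 -0.214   0.0686] tip [ 0.5861 -0.2276  0.015 ] tip enc [-12.3  56.9  15. ] z-az -26.4 y [ 0.613 -0.194 -0.766] lean fwd 39.5 w 0.6 F [ 5.3  3.7 -1.5]
wrist_force: [11.6, 16.5, 0.8]
t 19.32 tcp [ 0.5396 -0.221   0.0686] tip [ 0.5827 -0.2343  0.0151] tip enc [-12.4  49.4  15.1] z-az -26.1 y [ 0.616 -0.19  -0.764] lean fwd 39.6 w 0.7 F [11.6 16.5  0.8]
```

```bash
python3 -m inch '[3,0,0,0,0]' |grep force;  python3 -c "
from h import *
s,M,p=st()"; python3 -m inch '[-20,0,0,0,0,-20,0,0,0,0,0,-35,-25,0,0,0,-40,-25,0,0,0,0,0,0,0]' |grep force; python3 -c "
from h import *
s,M,p=st()
snap('wrist','w8')
for t in ('gate_lug','chisel_tail'):
  for r in finder.landmark_of(t,'wrist')[:2]: print(t,r, enc(atz('wrist',r['point'],.029)).round(1))"
```

```text
wrist_force: [10.5, 12.6, -1.7]
t 19.45 tcp [ 0.5393 -0.2211  0.0686] tip [ 0.5827 -0.2341  0.0152] tip enc [-12.5  49.6  15.2] z-az -25.5 y [ 0.62  -0.185 -0.763] lean fwd 39.7 w 0.4 F [10.5 12.6 -1.7]
wrist_force: [0.1, -0.4, 0.3]
t 20.07 tcp [ 0.4692 -0.1513  0.0967] tip [ 0.5122 -0.1643  0.0429] tip enc [-106.5   81.6   42.9] z-az -25.8 y [ 0.614 -0.186 -0.768] lean fwd 39.3 w 0.4 F [ 0.1 -0.4  0.3]
gate_lug {'point': [124.3, 396.8], 'confidence': 0.95} [-6.7 37.  29. ]
chisel_tail {'point': [110.3, 448.0], 'confidence': 0.74} [ 6.4  2.6 29. ]
```

View pics/w8.png

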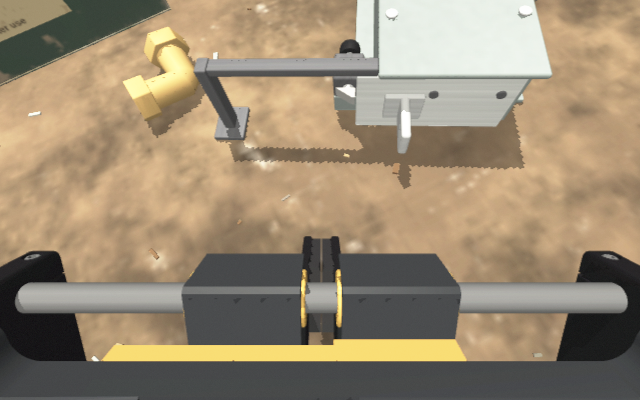

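```bash
python3 - <<'E'
from h import *
for n,rc,rl in(("w7",(148.3,103.4),None),("w8",(124.3,396.8),None)):
    z=np.load(f"pics/{n}.npz");P=dict(camera_matrix=z["K"],camera_from_world=z["T"])
    print(n,enc(atz("",rc,.029,P)).round(1),"expected px open/shut",[np.round(proj("",wor([-12.5,33+o,29]),P),1) for o in(90,10,5,0)], "lug end top corners shut",[np.round(proj("",wor([-28,y,40]),P),1) for y in(27,33)],"roof FL",np.round(proj("",wor([0,49,62]),P),1),"FR",np.round(proj("",wor([0,-49,62]),P),1))
a=cv2.imread("pics/w8.png")[30:170,320:560]; cv2.imwrite("pics/w8c.png",cv2.resize(a,(800,467),interpolation=cv2.INTER_CUBIC))
E
```

```text
w7 [-11.3 124.3  29. ] expected px open/shut [array([150.1, 104.9]), array([151.9, 238.2]), array([152. , 246.9]), array([152.2, 255.6])] lug end top corners shut [array([168.3, 257.6]), array([168.1, 246.1])] roof FL [ 95.1 209.1] FR [ 94.5 415.8]
w8 [-9.1 37.2 29. ] expected px open/shut [array([127.2, 270.6]), array([128.5, 388.1]), array([128.6, 395.7]), array([128.6, 403.4])] lug end top corners shut [array([139.5, 416.7]), array([139.3, 406.8])] roof FL [ 78.2 383.6] FR [ 77.5 559.5]
```

```bash
python3 -m inch '[2,25,20,0,0,2,25,22,0,0,2,22,20,0,0,0,2,1,0,0]' |grep force;  python3 -c "
from h import *
s,M,p=st(wor([-12.5,49,15]))"
```

```text
wrist_force: [0.1, 0.0, 0.4]
t 20.73 tcp [ 0.5672 -0.1988  0.0799] tip [ 0.6108 -0.2123  0.0268] tip enc [ 3.2 81.5 26.8] z-az -25.7 y [ 0.622 -0.193 -0.759] lean fwd 40.1 w 0.6 F [0.1 0.  0.4]
  tip shift to goal, tool mm [ 32.2  -4.4 -19.7]
```

```bash
python3 -m inch '[0,-4,-20,0,0,15,0,0,0,0,12,0,0,0,0]' |grep force;  python3 -c "
from h import *
s,M,p=st(wor([-12.5,49,15]))"; python3 -m inch '[5,0,0,0,0,4,0,0,0,0]' |grep force;  python3 -c "
from h import *
s,M,p=st(wor([-12.5,49,15]))"
```

```text
wrist_force: [0.2, -0.5, 0.5]
t 21.1 tcp [ 0.5396 -0.2152  0.0672] tip [ 0.5831 -0.2285  0.014 ] tip enc [-14.6  54.8  14. ] z-az -25.6 y [ 0.621 -0.191 -0.76 ] lean fwd 40.0 w 0.6 F [ 0.2 -0.5  0.5]
  tip shift to goal, tool mm [ 5.9 -0.   2.2]
wrist_force: [11.7, 17.9, -1.2]
t 21.35 tcp [ 0.5365 -0.2204  0.0667] tip [ 0.5802 -0.2333  0.0136] tip enc [-15.1  49.3  13.6] z-az -24.8 y [ 0.625 -0.184 -0.759] lean fwd 40.0 w 0.0 F [11.7 17.9 -1.2]
  tip shift to goal, tool mm [0.4 0.6 2.9]
```

The gate stops at the same place (y 49.3) with 21 N on it, so it is at its stop. I'll retreat clear and hand in.

```bash
python3 -m inch '[-20,0,0,0,0,-15,0,0,0,0,0,-35,-25,0,0,0,-40,-25,0,0,0,-30,0,0,0,0,0,0,0,0]' |grep force; python3 -c "
from h import *
st()
p,d=snap('wrist','w9'); P=camera_params('wrist')
for r in finder.landmark_of('gate_lug','wrist')[:1]: print(r,enc(atz('wrist',r['point'],.029,P)).round(1))
print(robot.close_job())"
```

```text
wrist_force: [0.2, -0.7, 0.8]
t 22.1 tcp [ 0.447  -0.1501  0.1182] tip [ 0.4908 -0.1629  0.0652] tip enc [-126.3   73.5   65.2] z-az -24.6 y [ 0.626 -0.183 -0.758] lean fwd 40.1 w 0.3 F [ 0.2 -0.7  0.8]
{'point': [123.7, 382.0], 'confidence': 0.66} [-12.5  38.7  29. ]
the job is handed in; nothing more can be done
None
```

I loaded the chisel fully home and pushed the gate shut behind it, then handed the job in at about 22 s. I never saw or read the catch itself, so I'm inferring the click from the gate being at its stop.

**What I did:** I picked the 165 x 21 mm chisel; the look-alike measured about 126 x 15 mm. I fed it edge first into the guides and pushed it home with the closed fingers leaning about 38°. Then I pushed the gate shut on its lug and backed the arm clear.

**Last checks:**
- **Chisel:** the push met a firm stop at about 20 N. The camera put the tail about 2 mm from its home position (x 19.5 mm against 17).
- **Gate:** two separate pushes of about 20 N ended at the same place, with the fingertip at y 49.6 and then 49.3 mm. I expected about 48 mm. That is well above the 6 N the catch needs.
- **Disagreement:** the network placed the closed lug at y 37 to 39 mm, not 33. In the earlier picture (37 mm) the roof corners were 3 to 5 mm off in the same direction, so I put that down to my measurement of the enclosure's position. I didn't repeat that check on the last picture, and the 12-picture limit blocked the close-up I wanted.
- **Bystanders:** I felt no unexpected contact, but I didn't take a final overall picture to confirm they hadn't moved.

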